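# Sieve the caps out of the rinsed bottles

## Task

The rinsed reagent bottles and their screw caps lie mixed in the steel sieve basket. Lift the basket by its handle, carry it level and smoothly over the round collecting tub and shake it side to side there until all six caps have dropped through its holes into the tub, with both bottles still in the basket. Then set the basket back down in its drip tray and put the lid on the tub, fully home, dropping neither; leave the cotton jar, dropper bottle and test cassette where they are.

Things in the scene. Friction and masses are not known exactly. Their poses are not given: they have to be found in the camera images.
- basket_grip (a point): Centre of the basket's black grip, a flat bar 84 mm long (x), 14 mm thick (y), 24 mm high, on top of a rigid thin steel hoop that arches over the basket's middle along x. It lies 135 mm above the bottom of the basket's feet; apart from the hoop nothing in the basket is higher than 54 mm. Basket with contents: about 0.5 kg, balanced under the grip.
- basket: Square steel sieve basket, 149 mm outside, walls 54 mm high; origin at its centre, at the bottom of its 10 mm feet. Floor (top at 13 mm): 4 by 4 square holes of 25 mm, webs of 11 mm, middle lines at -36, 0, 36 mm in x and y. Starts in the drip tray, the caps on the webs that run along y: they stay if carried smoothly and slide (friction about 0.22) if shaken briskly, well above 2.5 m/s2.
- tray_in (a point): Centre of the inner floor of the drip tray, 4 mm above the table: a shallow fixed dark steel tray, 182 mm square inside, 190 mm outside, rim 16 mm above the table; x and y along its sides.
- tub_mouth (a point): Centre of the mouth of the collecting tub, at its rim, 90 mm above the table: a round open grey plastic tub, fixed, 268 mm across the rim outside, 260 mm inside, narrowing to 234 mm inside at its floor, which is 5 mm above the table.
- lid_knob (a point): Middle of the knob of the tub's lid: an upright black cylinder 32 mm thick, 42 mm high, on a loose round grey lid (disc 274 mm across, 6 mm thick, 0.2 kg) with a centring plug below, 12 mm deep, 232 mm wide tapering to 220 mm. This point is 42 mm above the plug's bottom, 30 mm above the disc's underside (and so above the tub's rim when home). Starts on the table, knob up, on its plug.
- cap1_mid (a point): Centre of screw cap 1 of 6: a small white plastic cylinder, 21 mm in diameter, 12 mm high, 10 g; it goes through the basket's holes any way round. Starts lying flat in the basket.
- cap2_mid (a point): Centre of screw cap 2 of 6: a small white plastic cylinder, 21 mm in diameter, 12 mm high, 10 g; it goes through the basket's holes any way round. Starts lying flat in the basket.
- cap3_mid (a point): Centre of screw cap 3 of 6: a small white plastic cylinder, 21 mm in diameter, 12 mm high, 10 g; it goes through the basket's holes any way round. Starts lying flat in the basket.
- cap4_mid (a point): Centre of screw cap 4 of 6: a small white plastic cylinder, 21 mm in diameter, 12 mm high, 10 g; it goes through the basket's holes any way round. Starts lying flat in the basket.
- cap5_mid (a point): Centre of screw cap 5 of 6: a small white plastic cylinder, 21 mm in diameter, 12 mm high, 10 g; it goes through the basket's holes any way round. Starts lying flat in the basket.
- cap6_mid (a point): Centre of screw cap 6 of 6: a small white plastic cylinder, 21 mm in diameter, 12 mm high, 10 g; it goes through the basket's holes any way round. Starts lying flat in the basket.
- bottle1_mid (a point): Centre of the side of bottle 1 of 2 (half-way up as it lies): a white plastic square reagent bottle without cap, 70 mm long (x, neck to +x), 28 mm square, 30 g, lying in the basket beside a wall; too thick for the holes.
- bottle2_mid (a point): Centre of the side of bottle 2 of 2 (half-way up as it lies): a white plastic square reagent bottle without cap, 70 mm long (x, neck to +x), 28 mm square, 30 g, lying in the basket beside a wall; too thick for the holes.
- jar: Bystander: glass jar of cotton balls, 110 mm across, 148 mm high, origin at the centre of its underside.
- dropper: Bystander: upright white dropper bottle, 28 mm across, 80 mm high, origin at the centre of its underside.
- cassette: Bystander: flat white test cassette, 70 by 20 by 5 mm, lying on the table, origin at the centre of its underside.
- lid: The same lid; origin at the centre of the underside of its plug, z up through the knob.

How it is judged:
On the way, in this order (a step that is already met when the one before it is completed fails the run):
1. the basket is held over the tub (horizontal distance between basket and tub_mouth below 0.07 m and height (world z) of basket above 0.06 m and contact force between the fingers and basket above 0.5 N), for 0.2 s.
2. all six caps have fallen through into the tub while the basket is held over it, both bottles still in the basket (horizontal distance between each of cap1_mid, cap2_mid, cap3_mid, cap4_mid, cap5_mid, cap6_mid and tub_mouth below 0.125 m and height (world z) of each of cap1_mid, cap2_mid, cap3_mid, cap4_mid, cap5_mid, cap6_mid below 0.06 m and x of bottle1_mid in the frame of basket between -0.075 and 0.075 m and y of bottle1_mid in the frame of basket between -0.075 and 0.075 m and z of bottle1_mid in the frame of basket between 0.012 and 0.06 m and x of bottle2_mid in the frame of basket between -0.075 and 0.075 m and y of bottle2_mid in the frame of basket between -0.075 and 0.075 m and z of bottle2_mid in the frame of basket between 0.012 and 0.06 m and horizontal distance between basket and tub_mouth below 0.1 m and height (world z) of basket above 0.06 m and contact force between the fingers and basket above 0.5 N), for 0.2 s.
3. the basket, with both bottles, stands in the drip tray, let go (horizontal distance between basket and tray_in below 0.03 m and height (world z) of basket below 0.009 m and angle between basket's own z axis and vertical below 0.05 rad and x of bottle1_mid in the frame of basket between -0.075 and 0.075 m and y of bottle1_mid in the frame of basket between -0.075 and 0.075 m and z of bottle1_mid in the frame of basket between 0.012 and 0.06 m and x of bottle2_mid in the frame of basket between -0.075 and 0.075 m and y of bottle2_mid in the frame of basket between -0.075 and 0.075 m and z of bottle2_mid in the frame of basket between 0.012 and 0.06 m and contact force between the fingers and basket below 0.1 N), for 0.2 s.
At the end, for the whole second after the job is handed in: All six caps in the tub; both bottles in the basket; the basket upright on the drip tray's floor (centres within 30 mm, tilt under 0.05 rad); the lid home on the tub (centred to 15 mm, within 4 mm of the rim's height, tilt under 0.04 rad); both let go and at rest (all of step 3 and horizontal distance between each of cap1_mid, cap2_mid, cap3_mid, cap4_mid, cap5_mid, cap6_mid and tub_mouth below 0.125 m and height (world z) of each of cap1_mid, cap2_mid, cap3_mid, cap4_mid, cap5_mid, cap6_mid below 0.06 m and horizontal distance between lid_knob and tub_mouth below 0.015 m and z of lid_knob in the frame of tub_mouth between 0.025 and 0.034 m and angle between lid_knob's own z axis and vertical below 0.04 rad and contact force between the fingers and lid below 0.1 N and linear speed of each of basket, lid below 0.02 m/s); the robot touches nothing.
It fails at once if the basket is tipped (over 0.6 rad), so that things could go over its side (angle between basket's own z axis and vertical above 0.6 rad).
It fails at once if the basket is dropped (moves faster than 0.6 m/s while not held) (contact force between the fingers and basket below 0.1 N and linear speed of basket above 0.6 m/s).
It fails at once if the lid is dropped (moves faster than 0.6 m/s while not held) (contact force between the fingers and lid below 0.1 N and linear speed of lid above 0.6 m/s).
It fails at once if a bystander (jar, dropper bottle, test cassette) is moved over 30 mm (distance of any of jar, dropper, cassette from where it was at the start of the episode above 0.03 m).
It also fails if it takes over 67 s, if anything falls off the work surface, if the arm or the gripper's body presses on something with over 40 N, if the wrist force passes 120 N, or if a joint passes its speed limit or range.

## Robot

A 6-joint arm with a two-finger parallel gripper is mounted at the origin on the work surface. World frame = base frame: x ahead of the robot, y to its left, z up, the work surface at z = 0. Lengths are in m, angles in rad, forces in N, time in s.
With the tool pointing down it reaches from about 0.35 to 0.975 m from the base axis. Payload 4.9 kg.
Tool frame: the origin (TCP) lies on the mounting face of the last link; the fingertips stand 173 mm ahead of it and the grasp point (between the pads) lies 155 mm ahead of it; z points along the fingers, y is the direction in which the jaws open and shut (so a half turn about z gives the same grasp; the last joint's range is limited). The gripper opens to 85 mm and grips with 20 to 120 N. Pads are 22 mm wide; open, the fingers measure 114 mm over their backs; the gripper's body (76 mm by 85 mm) begins 54 mm behind the grasp point. The pads swing forward as they close: fully open they stand 13 mm farther back than shut.
Start: joints at [1.108, 0.053, 1.613, -0, 1.476, -0.119], TCP at [0.211, 0.588, 0.405] pointing down, gripper open.
Joint ranges: [-3.01, 3.01], [-1.01, 2.22], [0.06, 2.58], [-1.02, 4.17], [0.09, 2.62], [-3.14, 3.14]. Speed limits (rad/s): [2.57, 2.57, 3.14, 3.14, 3.14, 3.14].

## Interface

Orientations are given as a unit quaternion [w, x, y, z].
In Python, from plant import manip gives the robot as it stands.
- The arm moves only by the tool play_rows, never from a script. Its argument "increments" is a list of rows, each an object with "offset": the shift along the tool's x, y, z in mm, a list of three; "twist": the turn about the tool's z in rad; "grip": the opening, from 0 (shut) to 1 (fully open). In form: [{"offset": [dx, dy, dz], "twist": twist, "grip": grip}, ...]. A call has 1 to 5 rows; each row is the pose to reach, as a shift and turn from the pose commanded when the call began, along the tool's axes at that moment; what a row does not reach only later rows make up. A row lasts 1/12 s, in which the tool goes at most 41.7 mm and 7.16 degrees, less where a joint would pass 70% of its speed; a pose out of reach is approached as far as the arm can. A call with a gripper value outside its range is refused whole. The fingers move at their own pace and stop on an object; the grip force is fixed at half the most. Time passes only in rows, so rows that repeat a pose let the fingers close. It gives the time, the measured TCP pose, the force and the opening at its end, in the units of the state.
- manip.state(): the state, without advancing time (a new reading comes with each control period).
- manip.grab_frame(name): name is "side" or "top"; returns the picture (420x560x3 uint8, blue, green, red); there is no depth.
- manip.get_calibration(name): a dict with "fx", "fy", "cx", "cy" (pixels), "T" (4x4, takes a point from camera to world coordinates). Camera axes: x right, y down, z forward; pixel columns grow to the right and rows downward; lengths in m; the calibration is good to about 2 mm. A picture is of the moment at which its call begins. get_calibration takes no time and is no camera call.
- manip.job_done(): hands the job in, once; it reports no verdict.
Trained networks look in the newest picture that a camera, given by its name, has taken for a name from the list of things; names that differ only in an ending like _2 or _b are one class to them, and where a whole thing is asked for, a point or a joint stands for the part that bears it (a point fixed in the world has none). Each returns a list of dicts, best first, with "p" (0 to 1); they miss things now and then, are a little off and sometimes report something else, mostly with a low value. They report only what shows in the picture. A call takes as long as a camera call.
- manip.boxes_of(query, camera): "xyz" ([x, y, z] in m, in the coordinates of the camera as it stood for that picture, good to about 4 mm: the middle of the surface that is visible of it).
- manip.tip_of(query, camera): "xyz" ([x, y, z] in m, in the coordinates of the camera as it stood for that picture, good to about 4 mm: a listed point, or the origin of a listed thing).
The state is a dict: "time": time; "joint_pos": joint angles; "joint_vel": joint speeds; "joint_efforts": joint torques, N m; "tool_pos": TCP position; "tool_rot": TCP orientation; "contact_force": force on the tool from outside, world axes, zero at the start; "ft_torque": the same for the moment, N m; "gripper_width": opening from 0.0 (shut) to 1.0 (fully open).
Only numpy, scipy, OpenCV 4.12 (cv2) and the standard library are available. Lean on these libraries where they do the work, as an engineer would, in place of code of your own. Each camera call takes 0.05 s, during which the arm holds its last target. There are 200 camera calls.

## Working session

There is one attempt and no reset: what is moved stays moved. The work goes in short steps, Python scripts to look and compute and a tool call to move; the robot and the scene stay as the last step left them, time stands still between calls to the robot, and variables do not carry over. Pictures are saved under pics/ and viewed, about 8 in all and at most 12, crops included, and the job is handed in when it is done.

Besides the shell and the picture viewer there is one more tool, called after "Call:" as name([rows], argument=value, ...), one row to a line, values as JSON. play_rows: Moves the arm, as the interface text tells. Its arguments: {"type":"object","properties":{"increments":{"type":"array"}},"required":["increments"]}

```bash
mkdir -p pics
cat > h.py <<'E'
import numpy as np, cv2
from plant import manip
from scipy.spatial.transform import Rotation as R
def w(cam,p): 
    T=np.array(manip.get_calibration(cam)["T"]); return T[:3,:3]@np.array(p)+T[:3,3]
def tip(q,cam,n=1):
    for d in manip.tip_of(q,cam)[:n]: print(q,cam,np.round(w(cam,d["xyz"]),4),round(d["p"],2))
def tool(target,grasp=0.155):
    "offset mm in tool frame to bring grasp point to world target (tool down)"
    s=manip.state(); q=s["tool_rot"]; r=R.from_quat([q[1],q[2],q[3],q[0]])
    print("tool offset",np.round(r.inv().apply(np.array(target)-(np.array(s["tool_pos"])+r.apply([0,0,grasp])))*1000,1))
def st():
    s=manip.state(); q=s["tool_rot"]; r=R.from_quat([q[1],q[2],q[3],q[0]])
    print(s["time"],np.round(s["tool_pos"],4),"axes\n",np.round(r.as_matrix(),3),np.round(s["contact_force"],1),round(s["gripper_width"],3),np.round(s["joint_pos"],3))
E
python3 - <<'E'
from h import *
st()
a=manip.grab_frame("side");b=manip.grab_frame("top")
cv2.imwrite("pics/side0.png",a);cv2.imwrite("pics/top0.png",b)
for c in ("top","side"):
    for q in "basket_grip basket tray_in tub_mouth lid_knob jar dropper cassette".split(): tip(q,c)
E
```

```text
0.0 [0.2106 0.5882 0.4035] axes
 [[-0.941  0.337 -0.001]
 [ 0.337  0.941 -0.002]
 [ 0.    -0.002 -1.   ]] [ 0.1 -0.7  0.5] 0.999 [ 1.108  0.053  1.614  0.     1.476 -0.119]
basket_grip top [ 0.4831 -0.0082  0.1419] 0.97
basket top [ 0.4824 -0.0153  0.0068] 0.58
tray_in top [ 4.907e-01 -1.750e-02 -2.000e-04] 0.61
tub_mouth top [0.4775 0.3597 0.0907] 0.57
lid_knob top [ 0.4976 -0.3632  0.0391] 0.84
jar top [ 0.7778  0.1976 -0.0036] 0.94
dropper top [ 0.7614 -0.1856 -0.0048] 0.47
cassette top [ 0.7319 -0.2856  0.0008] 0.53
basket_grip side [ 0.4782 -0.0034  0.1366] 0.57
basket side [ 0.4792 -0.0059  0.0014] 0.65
tray_in side [ 0.4888 -0.0155  0.0018] 0.89
tub_mouth side [0.475  0.3641 0.0898] 0.67
lid_knob side [ 0.4932 -0.3582  0.0433] 0.63
jar side [7.740e-01 1.963e-01 2.000e-04] 0.81
dropper side [ 7.577e-01 -1.811e-01 -5.000e-04] 0.51
cassette side [ 0.7359 -0.2929 -0.003 ] 0.76
```

View pics/top0.png

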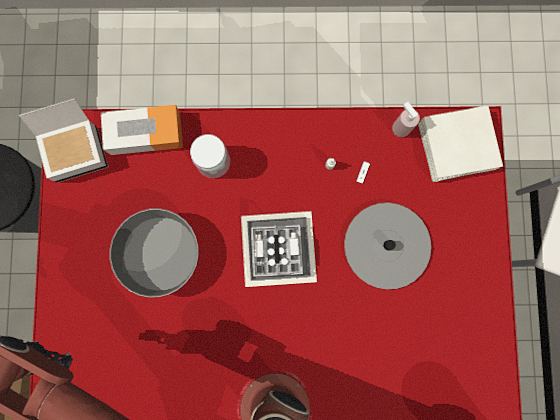

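View pics/side0.png

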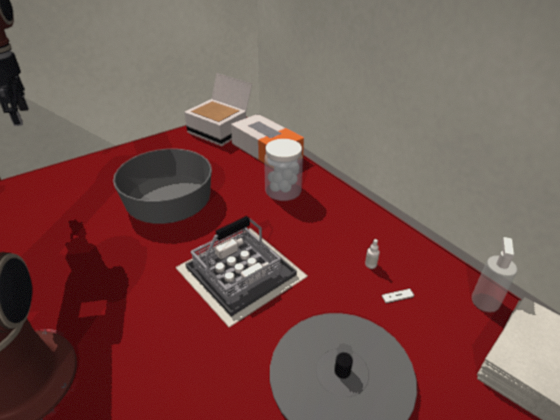

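Run:
```python
from h import *
for c in ("top","side"):
    g=manip.get_calibration(c);print(c,g["fx"],g["cx"],g["cy"],np.round(g["T"],3).tolist())
tool([.481,-.006,.25])
```

```text
top 517.5291166060234 276.1581090451077 206.3073609411127 [[-0.008, -0.991, 0.134, 0.401], [-1.0, 0.008, -0.002, -0.007], [0.001, -0.134, -0.991, 1.652], [0.0, 0.0, 0.0, 1.0]]
side 424.30219724525494 285.72313246718164 209.7896662271069 [[0.796, -0.367, 0.481, 0.138], [-0.605, -0.5, 0.62, -0.638], [0.013, -0.784, -0.62, 0.749], [0.0, 0.0, 0.0, 1.0]]
tool offset [-4.549e+02 -4.685e+02 -3.000e-01]
```

Pictures: tub at about (153,252) in the top view, basket at (278,249) with bottles along both ±y walls and six caps between them. Lid knob is at (390,245), jar at (210,157), dropper at (330,163), cassette at (363,172). I'm moving to above the basket.

Call:
play_rows([
  {"offset": [-28,-29,0],"twist": -0.09,"grip": 1},
  {"offset": [-56,-58,0],"twist": -0.18,"grip": 1},
  {"offset": [-84,-87,0],"twist": -0.27,"grip": 1},
  {"offset": [-112,-116,0],"twist": -0.344,"grip": 1},
  {"offset": [-140,-145,0],"twist": -0.344,"grip": 1},
])

```text
time: 1.32
tool_pos: [0.2938, 0.4031, 0.4047]
tool_rot: [0.0, -0.002, 1.0, 0.0]
contact_force: [0.6, -0.2, 0.0]
gripper_width: 1.003
```

Call:
play_rows([
  {"offset": [-17,-36,0],"twist": 0,"grip": 1},
  {"offset": [-34,-73,0],"twist": 0,"grip": 1},
  {"offset": [-51,-110,0],"twist": 0,"grip": 1},
  {"offset": [-68,-147,0],"twist": 0,"grip": 1},
  {"offset": [-85,-184,0],"twist": 0,"grip": 1},
])

```text
time: 1.73
tool_pos: [0.3788, 0.2189, 0.4051]
tool_rot: [0.001, -0.0, 1.0, 0.0]
contact_force: [0.7, 1.2, 0.4]
gripper_width: 1.0
```

Run:
```python
from h import *
st(); tool([.481,-.006,.25])
b=cv2.imread("pics/top0.png"); c=b[195:300,230:330]
m=((c.min(2)>170)).astype(np.uint8)
m=cv2.morphologyEx(m,cv2.MORPH_CLOSE,np.ones((3,3)))
k=max(cv2.findContours(m,cv2.RETR_EXTERNAL,2)[0],key=cv2.contourArea);print("mat",cv2.minAreaRect(k))
a=cv2.imread("pics/side0.png")
cv2.imwrite("pics/bk.png",np.hstack([cv2.resize(c,None,fx=4,fy=4,interpolation=2)[:400],cv2.resize(a[205:325,170:310],None,fx=2.85,fy=2.85,interpolation=2)[:400,:399]][:2]))
```

```text
1.7333 [0.3788 0.2189 0.4051] axes
 [[-1.    -0.001  0.001]
 [-0.001  1.     0.   ]
 [-0.001  0.    -1.   ]] [0.7 1.2 0.4] 1.0 [ 0.354 -0.424  2.027 -0.     1.537 -1.218]
tool offset [-1.019e+02 -2.250e+02  1.000e-01]
mat ((48.243194580078125, 53.776329040527344), (70.65974426269531, 71.31336212158203), 86.05481719970703)Traceback (most recent call last):
  File "<stdin>", line 8, in <module>
    return _nx.concatenate(arrs, 1, dtype=dtype, casting=casting)
           ~~~~~~~~~~~~~~~^^^^^^^^^^^^^^^^^^^^^^^^^^^^^^^^^^^^^^^
ValueError: all the input array dimensions except for the concatenation axis must match exactly, but along dimension 0, the array at index 0 has size 400 and the array at index 1 has size 342
```

Run:
```python
from h import *
b=cv2.imread("pics/top0.png"); a=cv2.imread("pics/side0.png")
r=lambda i:cv2.resize(i,(400,400),interpolation=2)
cv2.imwrite("pics/bk.png",np.hstack([r(b[200:300,230:330]),r(a[205:325,182:302])]))
```

```text
(no output)
```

View pics/bk.png

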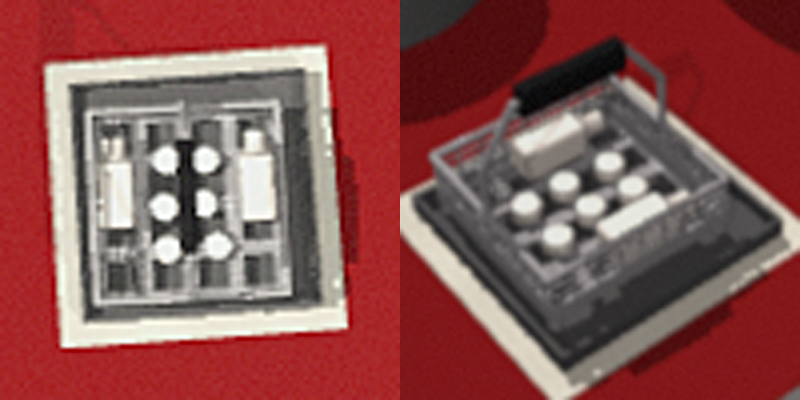

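Call:
play_rows([
  {"offset": [-17,-38,0],"twist": 0,"grip": 1},
  {"offset": [-34,-75,0],"twist": 0,"grip": 1},
  {"offset": [-51,-112,0],"twist": 0,"grip": 1},
  {"offset": [-68,-150,0],"twist": 0,"grip": 1},
  {"offset": [-85,-187,0],"twist": 0,"grip": 1},
])

```text
time: 2.15
tool_pos: [0.4639, 0.0316, 0.4051]
tool_rot: [0.001, 0.0, 1.0, -0.0]
contact_force: [0.7, -0.0, 0.5]
gripper_width: 0.997
```

Crop: the basket sits in the tray with about 2° CCW yaw, and its grip runs along x. The six caps lie in two y-columns near ±18 mm, so I'll shake along x.

Call:
play_rows([
  {"offset": [-17,-37,0],"twist": -0.035,"grip": 1},
  {"offset": [-17,-37,20],"twist": -0.035,"grip": 1},
  {"offset": [-17,-37,40],"twist": -0.035,"grip": 1},
  {"offset": [-17,-37,40],"twist": -0.035,"grip": 1},
])

```text
time: 2.48
tool_pos: [0.4797, -0.004, 0.3604]
tool_rot: [-0.004, -0.017, 1.0, 0.001]
contact_force: [-0.4, 0.2, -1.0]
gripper_width: 1.001
```

Run:
```python
from h import *
st(); tool([.481,-.006,.139])
a=manip.grab_frame("side");b=manip.grab_frame("top")
cv2.imwrite("pics/side1.png",a)
for c in ("top","side"):
    for q in "basket_grip basket tray_in tub_mouth lid_knob".split(): tip(q,c)
```

```text
2.4833 [ 0.4797 -0.004   0.3604] axes
 [[-0.999 -0.033 -0.007]
 [-0.033  0.999  0.001]
 [ 0.007  0.002 -1.   ]] [-0.4  0.2 -1. ] 1.001 [-0.164 -0.274  1.988  0.     1.435 -1.768]
tool offset [-2.9 -2.3 66.4]
basket_grip top [ 0.48   -0.0076  0.1381] 0.82
basket top [ 0.4819 -0.0156  0.0051] 0.67
tub_mouth top [0.4758 0.3603 0.0879] 0.98
lid_knob top [ 0.4945 -0.361   0.0384] 0.56
basket_grip side [ 0.4769 -0.0048  0.1364] 0.58
basket side [ 0.4788 -0.0046  0.0016] 0.69
tub_mouth side [0.4757 0.3607 0.0934] 0.84
lid_knob side [ 0.4962 -0.3591  0.0433] 0.71
```

Call:
play_rows([
  {"offset": [0,-2,25],"twist": 0,"grip": 1},
  {"offset": [0,-2,50],"twist": 0,"grip": 1},
  {"offset": [0,-2,66],"twist": 0,"grip": 1},
  {"offset": [0,-2,66],"twist": 0,"grip": 1},
  {"offset": [0,-2,66],"twist": 0,"grip": 0.4},
])

```text
time: 3.5
tool_pos: [0.4805, -0.0052, 0.298]
tool_rot: [-0.001, -0.018, 1.0, 0.0]
contact_force: [0.3, 0.4, 0.3]
gripper_width: 0.883
```

Call:
play_rows([
  {"offset": [0,0,0],"twist": 0,"grip": 0},
  {"offset": [0,0,0],"twist": 0,"grip": 0},
  {"offset": [0,0,0],"twist": 0,"grip": 0},
  {"offset": [0,0,0],"twist": 0,"grip": 0},
  {"offset": [0,0,0],"twist": 0,"grip": 0},
])

```text
time: 3.92
tool_pos: [0.4812, -0.0057, 0.3]
tool_rot: [0.001, -0.018, 1.0, -0.001]
contact_force: [2.3, -5.3, -5.6]
gripper_width: 0.15
```

Run:
```python
from h import *
st()
cv2.imwrite("pics/side2.png",manip.grab_frame("side")[120:340,130:350])
```

```text
3.9167 [ 0.4812 -0.0057  0.3   ] axes
 [[-0.999 -0.036  0.002]
 [-0.036  0.999 -0.003]
 [-0.002 -0.003 -1.   ]] [ 2.3 -5.3 -5.6] 0.15 [-1.660e-01 -2.120e-01  2.042e+00 -2.000e-03  1.309e+00 -1.772e+00]
```

View pics/side2.png

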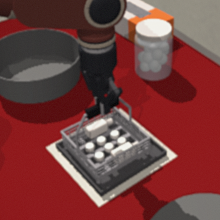

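The grip is held (opening 0.15, about 13 mm) and the basket is undisturbed. Now a smooth lift, then the carry.

Call:
play_rows([
  {"offset": [0,0,-3],"twist": 0,"grip": 0},
  {"offset": [0,0,-8],"twist": 0,"grip": 0},
  {"offset": [0,0,-16],"twist": 0,"grip": 0},
  {"offset": [0,0,-26],"twist": 0,"grip": 0},
  {"offset": [0,0,-37],"twist": 0,"grip": 0},
])

```text
time: 4.38
tool_pos: [0.4805, -0.0051, 0.336]
tool_rot: [-0.001, -0.018, 1.0, 0.0]
contact_force: [-0.2, 0.4, -5.8]
gripper_width: 0.149
```

Call:
play_rows([
  {"offset": [0,0,-12],"twist": 0,"grip": 0},
  {"offset": [0,0,-26],"twist": 0,"grip": 0},
  {"offset": [0,0,-40],"twist": 0,"grip": 0},
  {"offset": [0,0,-53],"twist": 0,"grip": 0},
  {"offset": [0,0,-65],"twist": 0,"grip": 0},
])

```text
time: 4.8
tool_pos: [0.4808, -0.0052, 0.4028]
tool_rot: [0.001, -0.018, 1.0, -0.0]
contact_force: [0.2, 0.0, -5.4]
gripper_width: 0.146
```

Call:
play_rows([
  {"offset": [0,2,-9],"twist": 0,"grip": 0},
  {"offset": [0,7,-15],"twist": 0,"grip": 0},
  {"offset": [0,16,-19],"twist": 0,"grip": 0},
  {"offset": [-1,30,-21],"twist": 0,"grip": 0},
  {"offset": [-1,49,-22],"twist": 0,"grip": 0},
])

```text
time: 5.22
tool_pos: [0.48, 0.0443, 0.4227]
tool_rot: [-0.0, -0.017, 1.0, -0.0]
contact_force: [0.7, 0.3, -5.6]
gripper_width: 0.151
```

Run:
```python
from h import *
st()
```

```text
5.2167 [0.48   0.0443 0.4227] axes
 [[-0.999 -0.034 -0.   ]
 [-0.034  0.999 -0.   ]
 [ 0.    -0.    -1.   ]] [ 0.7  0.3 -5.6] 0.151 [-0.062 -0.31   1.913 -0.     1.539 -1.667]
```

Call:
play_rows([
  {"offset": [-1,23,0],"twist": 0,"grip": 0},
  {"offset": [-1,49,0],"twist": 0,"grip": 0},
  {"offset": [-2,77,0],"twist": 0,"grip": 0},
  {"offset": [-3,106,0],"twist": 0,"grip": 0},
  {"offset": [-4,134,0],"twist": 0,"grip": 0},
])

```text
time: 5.63
tool_pos: [0.4786, 0.1799, 0.422]
tool_rot: [-0.001, -0.018, 1.0, 0.0]
contact_force: [0.8, 0.0, -5.8]
gripper_width: 0.151
```

Call:
play_rows([
  {"offset": [-1,28,0],"twist": 0,"grip": 0},
  {"offset": [-1,57,0],"twist": 0,"grip": 0},
  {"offset": [-2,85,0],"twist": 0,"grip": 0},
  {"offset": [-3,111,0],"twist": 0,"grip": 0},
  {"offset": [-4,134,0],"twist": 0,"grip": 0},
])

```text
time: 6.05
tool_pos: [0.4776, 0.3143, 0.4217]
tool_rot: [-0.001, -0.018, 1.0, -0.0]
contact_force: [0.4, 0.4, -5.8]
gripper_width: 0.152
```

Call:
play_rows([
  {"offset": [0,19,0],"twist": 0,"grip": 0},
  {"offset": [0,33,0],"twist": 0,"grip": 0},
  {"offset": [0,42,0],"twist": 0,"grip": 0},
  {"offset": [0,47,0],"twist": 0,"grip": 0},
  {"offset": [0,49,0],"twist": 0,"grip": 0},
])

```text
time: 6.47
tool_pos: [0.4767, 0.3613, 0.4223]
tool_rot: [-0.0, -0.018, 1.0, -0.0]
contact_force: [0.4, 0.3, -5.4]
gripper_width: 0.152
```

Call:
play_rows([
  {"offset": [0,0,0],"twist": 0,"grip": 0},
  {"offset": [0,0,0],"twist": 0,"grip": 0},
  {"offset": [0,0,0],"twist": 0,"grip": 0},
])

```text
time: 6.72
tool_pos: [0.4771, 0.3601, 0.4228]
tool_rot: [0.0, -0.017, 1.0, -0.0]
contact_force: [0.5, -0.0, -5.2]
gripper_width: 0.152
```

Run:
```python
from h import *
st()
a=manip.grab_frame("side");b=manip.grab_frame("top")
r=lambda i:cv2.resize(i,(400,400),interpolation=2)
cv2.imwrite("pics/tub1.png",np.hstack([r(b[180:320,80:220]),r(a[90:230,100:240])]))
for c in ("top","side"):
    for q in "basket_grip basket tub_mouth".split(): tip(q,c)
    tip("cap1_mid",c,8)
```

```text
6.7167 [0.4771 0.3601 0.4228] axes
 [[-0.999 -0.034  0.   ]
 [-0.034  0.999 -0.   ]
 [-0.    -0.    -1.   ]] [ 0.5 -0.  -5.2] 0.152 [ 0.522 -0.022  1.658 -0.     1.505 -1.083]
basket_grip top [0.4736 0.3612 0.2628] 0.59
basket top [0.4773 0.3518 0.129 ] 0.6
tub_mouth top [0.4788 0.3594 0.0871] 0.8
cap1_mid top [0.4415 0.3356 0.1459] 0.54
basket_grip side [0.4734 0.3667 0.2609] 0.59
basket side [0.4747 0.3614 0.1261] 0.66
tub_mouth side [0.4748 0.3615 0.0912] 0.93
cap1_mid side [0.4391 0.3374 0.1497] 0.46
```

View pics/tub1.png

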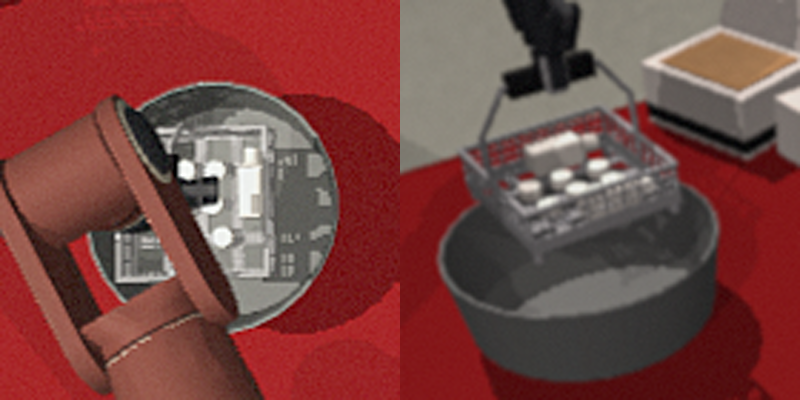

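Basket is over the tub, level, caps still aboard. Lowering a bit and starting to shake along x.

Call:
play_rows([
  {"offset": [16,0,8],"twist": 0,"grip": 0},
  {"offset": [-16,0,14],"twist": 0,"grip": 0},
  {"offset": [16,0,14],"twist": 0,"grip": 0},
  {"offset": [-16,0,14],"twist": 0,"grip": 0},
  {"offset": [0,0,14],"twist": 0,"grip": 0},
])

```text
time: 7.63
tool_pos: [0.4794, 0.3599, 0.3996]
tool_rot: [-0.004, -0.017, 1.0, -0.004]
contact_force: [1.4, -0.6, -4.5]
gripper_width: 0.156
```

Call:
play_rows([
  {"offset": [16,0,0],"twist": 0,"grip": 0},
  {"offset": [-16,0,0],"twist": 0,"grip": 0},
  {"offset": [16,0,0],"twist": 0,"grip": 0},
  {"offset": [-16,0,0],"twist": 0,"grip": 0},
  {"offset": [0,0,0],"twist": 0,"grip": 0},
])

```text
time: 8.05
tool_pos: [0.4795, 0.36, 0.4007]
tool_rot: [-0.003, -0.017, 1.0, -0.003]
contact_force: [1.4, 0.9, -3.7]
gripper_width: 0.151
```

Run:
```python
from h import *
st()
a=manip.grab_frame("side");b=manip.grab_frame("top")
r=lambda i:cv2.resize(i,(400,400),interpolation=2)
cv2.imwrite("pics/tub2.png",np.hstack([r(b[180:320,80:220]),r(a[90:230,100:240])]))
for c in ("top","side"):
    tip("basket",c); tip("cap1_mid",c,8); tip("bottle1_mid",c,3)
```

```text
8.05 [0.4795 0.36   0.4007] axes
 [[-0.999 -0.033 -0.006]
 [-0.033  0.999 -0.007]
 [ 0.006 -0.006 -1.   ]] [ 1.4  0.9 -3.7] 0.151 [ 0.521 -0.002  1.676 -0.003  1.476 -1.083]
basket top [0.4854 0.355  0.1101] 0.96
cap1_mid top [ 0.4926 -0.3621  0.0399] 0.66
cap1_mid top [0.3792 0.3365 0.0114] 0.56
bottle1_mid top [0.4613 0.3024 0.126 ] 0.45
basket side [0.4868 0.3612 0.1016] 0.64
cap1_mid side [0.4379 0.3741 0.0103] 0.59
bottle1_mid side [0.4646 0.3058 0.1254] 0.65
bottle1_mid side [0.4594 0.4144 0.1243] 0.29
```

View pics/tub2.png

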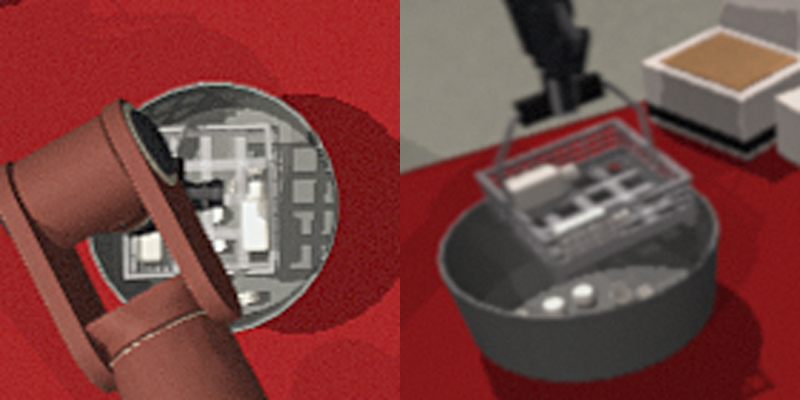

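Caps have dropped: white discs on the tub floor at (553,303), (583,295), (620,290) and (645,292). The basket floor looks clear and both bottles are in. A few more shakes to be sure, then a count.

Call:
play_rows([
  {"offset": [16,0,0],"twist": 0,"grip": 0},
  {"offset": [-16,0,0],"twist": 0,"grip": 0},
  {"offset": [16,0,0],"twist": 0,"grip": 0},
  {"offset": [-16,0,0],"twist": 0,"grip": 0},
  {"offset": [0,0,0],"twist": 0,"grip": 0},
])

```text
time: 8.87
tool_pos: [0.4795, 0.3599, 0.4012]
tool_rot: [-0.002, -0.017, 1.0, -0.003]
contact_force: [1.4, -1.2, -5.1]
gripper_width: 0.148
```

Call:
play_rows([
  {"offset": [0,0,0],"twist": 0,"grip": 0},
  {"offset": [0,0,-6],"twist": 0,"grip": 0},
  {"offset": [0,0,-14],"twist": 0,"grip": 0},
  {"offset": [0,0,-19],"twist": 0,"grip": 0},
  {"offset": [0,0,-20],"twist": 0,"grip": 0},
])

```text
time: 9.28
tool_pos: [0.4773, 0.361, 0.4329]
tool_rot: [0.003, -0.018, 1.0, 0.002]
contact_force: [-0.1, 0.4, -4.4]
gripper_width: 0.149
```

Run:
```python
from h import *
st()
a=manip.grab_frame("side");b=manip.grab_frame("top")
cv2.imwrite("pics/tub3.png",np.hstack([cv2.resize(b[195:295,105:205],(400,400),interpolation=2),cv2.resize(a[115:225,112:222],(400,400),interpolation=2)]))
for c in ("top","side"):
    tip("basket",c); tip("basket_grip",c); tip("cap1_mid",c,8); tip("bottle1_mid",c,3)
```

```text
9.2833 [0.4773 0.361  0.4329] axes
 [[-0.999 -0.035  0.006]
 [-0.035  0.999  0.003]
 [-0.006  0.003 -1.   ]] [-0.1  0.4 -4.4] 0.149 [ 0.523 -0.027  1.646 -0.     1.516 -1.083]
basket top [0.4961 0.3576 0.1391] 0.69
basket_grip top [0.4784 0.3599 0.2696] 0.83
cap1_mid top [0.3808 0.3356 0.0117] 0.52
bottle1_mid top [0.4785 0.3031 0.1569] 0.66
basket side [0.494  0.3678 0.1313] 0.84
basket_grip side [0.4743 0.3653 0.2679] 0.94
bottle1_mid side [0.479  0.3085 0.1565] 0.43
bottle1_mid side [ 0.7333 -0.2938 -0.0011] 0.37
```

View pics/tub3.png

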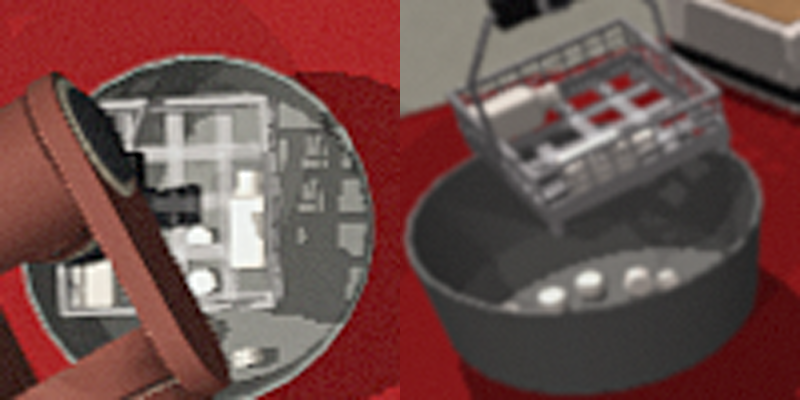

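Run:
```python
from h import *
def ray(c,u,v,z):
    g=manip.get_calibration(c);T=np.array(g["T"]);d=T[:3,:3]@[(u-g["cx"])/g["fx"],(v-g["cy"])/g["fy"],1];o=T[:3,3]
    return np.round(o+d*(z-o[2])/d[2],3)[:2]
for x,y in [(548,297),(590,283),(635,280),(665,280),(510,308)]: print("side",ray("side",112+(x-400)*.275,115+y*.275,.011))
for x,y in [(200,235),(205,283),(245,357)]:
    for z in (.011,.155): print("top",z,ray("top",105+x*.25,195+y*.25,z))
```

```text
side [0.436 0.377]
side [0.471 0.375]
side [0.502 0.358]
side [0.521 0.343]
side [0.406 0.381]
top 0.011 [0.474 0.375]
top 0.155 [0.468 0.341]
top 0.011 [0.436 0.37 ]
top 0.155 [0.433 0.337]
top 0.011 [0.378 0.337]
top 0.155 [0.38  0.307]
```

Call:
play_rows([
  {"offset": [0,-4,0],"twist": 0,"grip": 0},
  {"offset": [0,-14,0],"twist": 0,"grip": 0},
  {"offset": [0,-28,0],"twist": 0,"grip": 0},
  {"offset": [0,-40,0],"twist": 0,"grip": 0},
  {"offset": [0,-46,0],"twist": 0,"grip": 0},
])

```text
time: 10.2
tool_pos: [0.4786, 0.3128, 0.4287]
tool_rot: [0.0, -0.017, 1.0, -0.0]
contact_force: [-0.5, 0.3, -4.5]
gripper_width: 0.157
```

Call:
play_rows([
  {"offset": [0,0,0],"twist": 0,"grip": 0},
  {"offset": [0,0,0],"twist": 0,"grip": 0},
])

```text
time: 10.37
tool_pos: [0.4786, 0.3142, 0.4289]
tool_rot: [0.0, -0.017, 1.0, 0.0]
contact_force: [-0.4, -0.0, -5.2]
gripper_width: 0.147
```

Run:
```python
from h import *
st()
a=manip.grab_frame("side");b=manip.grab_frame("top")
cv2.imwrite("pics/tub4.png",np.hstack([cv2.resize(b[195:305,105:215],(400,500),interpolation=2),cv2.resize(a[115:225,112:222],(400,500),interpolation=2)]))
for c in ("top","side"): tip("cap1_mid",c,8); tip("bottle1_mid",c,3)
```

```text
10.3667 [0.4786 0.3142 0.4289] axes
 [[-0.999 -0.034  0.   ]
 [-0.034  0.999  0.001]
 [-0.     0.001 -1.   ]] [-0.4 -0.  -5.2] 0.147 [ 0.451 -0.086  1.709  0.     1.517 -1.154]
bottle1_mid top [0.4818 0.2512 0.1536] 0.74
bottle1_mid side [0.4757 0.2623 0.1502] 0.49
```

View pics/tub4.png

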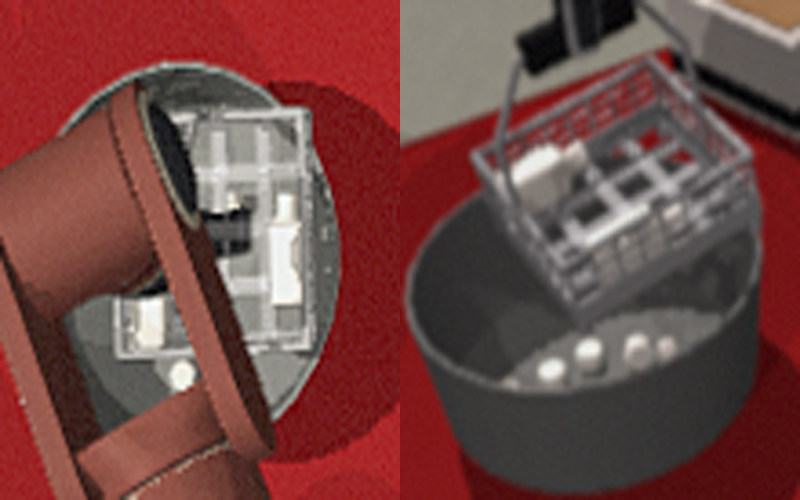

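All six caps are accounted for in the tub: five in the side view at (508,382), (551,370), (589,355), (637,348), (666,348), and one at x≈.379, y≈.337 from the previous top view. Both bottles are in the basket. The basket has pitched about 0.14 rad in the grip; it will level as it lands. Returning to the tray.

Call:
play_rows([
  {"offset": [0,-4,0],"twist": 0,"grip": 0},
  {"offset": [0,-14,0],"twist": 0,"grip": 0},
  {"offset": [1,-32,0],"twist": 0,"grip": 0},
  {"offset": [2,-58,0],"twist": 0,"grip": 0},
  {"offset": [3,-90,0],"twist": 0,"grip": 0},
])

```text
time: 11.08
tool_pos: [0.4783, 0.2242, 0.4286]
tool_rot: [-0.0, -0.019, 1.0, 0.0]
contact_force: [0.2, -0.9, -4.8]
gripper_width: 0.149
```

Call:
play_rows([
  {"offset": [1,-34,0],"twist": 0,"grip": 0},
  {"offset": [2,-68,0],"twist": 0,"grip": 0},
  {"offset": [3,-102,0],"twist": 0,"grip": 0},
  {"offset": [4,-136,0],"twist": 0,"grip": 0},
  {"offset": [5,-170,0],"twist": 0,"grip": 0},
])

```text
time: 11.5
tool_pos: [0.479, 0.0527, 0.4289]
tool_rot: [0.0, -0.018, 1.0, -0.0]
contact_force: [1.9, -0.4, -5.2]
gripper_width: 0.154
```

Call:
play_rows([
  {"offset": [1,-28,0],"twist": 0,"grip": 0},
  {"offset": [2,-48,0],"twist": 0,"grip": 0},
  {"offset": [2,-58,0],"twist": 0,"grip": 0},
  {"offset": [2,-62,0],"twist": 0,"grip": 0},
  {"offset": [2,-64,4],"twist": 0,"grip": 0},
])

```text
time: 11.92
tool_pos: [0.48, -0.0097, 0.4256]
tool_rot: [0.001, -0.017, 1.0, 0.0]
contact_force: [0.7, 0.2, -5.0]
gripper_width: 0.152
```

Call:
play_rows([
  {"offset": [0,0,10],"twist": 0,"grip": 0},
  {"offset": [0,0,24],"twist": 0,"grip": 0},
  {"offset": [0,0,40],"twist": 0,"grip": 0},
  {"offset": [0,0,56],"twist": 0,"grip": 0},
  {"offset": [0,0,70],"twist": 0,"grip": 0},
])

```text
time: 12.33
tool_pos: [0.4793, -0.008, 0.3516]
tool_rot: [-0.002, -0.019, 1.0, 0.0]
contact_force: [0.1, -0.7, -4.3]
gripper_width: 0.152
```

Run:
```python
from h import *
st()
a=manip.grab_frame("side");b=manip.grab_frame("top")
for c in ("top","side"):
  for q in "basket basket_grip tray_in".split(): tip(q,c)
```

```text
12.3333 [ 0.4793 -0.008   0.3516] axes
 [[-0.999 -0.037 -0.003]
 [-0.037  0.999  0.001]
 [ 0.003  0.001 -1.   ]] [ 0.1 -0.7 -4.3] 0.152 [-0.172 -0.268  1.999  0.     1.414 -1.78 ]
basket top [ 0.4941 -0.0128  0.0545] 0.57
basket_grip top [ 0.4779 -0.0037  0.1835] 0.65
tray_in top [ 0.7789  0.1966 -0.0039] 0.36
basket side [ 0.4936 -0.0026  0.0492] 0.59
basket_grip side [ 0.4754 -0.0034  0.1876] 0.61
tray_in side [ 0.4886 -0.0151  0.0005] 0.77
```

Call:
play_rows([
  {"offset": [0,-2,12],"twist": 0,"grip": 0},
  {"offset": [0,-4,22],"twist": 0,"grip": 0},
  {"offset": [0,-5,30],"twist": 0,"grip": 0},
  {"offset": [0,-5,36],"twist": 0,"grip": 0},
  {"offset": [0,-5,40],"twist": 0,"grip": 0},
])

```text
time: 13.15
tool_pos: [0.4796, -0.0144, 0.3128]
tool_rot: [-0.001, -0.017, 1.0, 0.0]
contact_force: [-0.1, 0.1, -6.1]
gripper_width: 0.152
```

Call:
play_rows([
  {"offset": [0,0,2],"twist": 0,"grip": 0},
  {"offset": [0,0,4],"twist": 0,"grip": 0},
  {"offset": [0,0,6],"twist": 0,"grip": 0},
  {"offset": [0,0,7],"twist": 0,"grip": 0},
  {"offset": [0,0,8],"twist": 0,"grip": 0},
])

```text
time: 13.57
tool_pos: [0.481, -0.0143, 0.3091]
tool_rot: [0.002, -0.018, 1.0, -0.0]
contact_force: [1.2, 0.9, 6.2]
gripper_width: 0.148
```

Run:
```python
from h import *
st()
a=manip.grab_frame("side");b=manip.grab_frame("top")
for c in ("top","side"):
  for q in "basket basket_grip".split(): tip(q,c)
```

```text
13.5667 [ 0.481  -0.0143  0.3091] axes
 [[-0.999 -0.035  0.004]
 [-0.035  0.999 -0.   ]
 [-0.004 -0.    -1.   ]] [1.2 0.9 6.2] 0.148 [-1.850e-01 -2.230e-01  2.035e+00  1.000e-03  1.326e+00 -1.791e+00]
basket_grip top [ 0.4815 -0.0136  0.1469] 0.73
basket side [ 0.7335 -0.2966 -0.0042] 0.7
basket_grip side [ 0.4772 -0.0096  0.1424] 0.96
```

Feet are touching; press down gently to level it, then release slowly.

Call:
play_rows([
  {"offset": [0,0,1],"twist": 0,"grip": 0},
  {"offset": [0,0,2],"twist": 0,"grip": 0},
  {"offset": [0,0,3],"twist": 0,"grip": 0},
  {"offset": [0,0,4],"twist": 0,"grip": 0},
  {"offset": [0,0,4],"twist": 0,"grip": 0},
])

```text
time: 14.28
tool_pos: [0.4825, -0.0143, 0.3079]
tool_rot: [0.006, -0.018, 1.0, -0.0]
contact_force: [4.5, 2.4, 11.0]
gripper_width: 0.148
```

Run:
```python
from h import *
st()
a=manip.grab_frame("side")
cv2.imwrite("pics/side3.png",cv2.resize(a[180:330,160:320],(640,600),interpolation=2))
for q in "basket basket_grip".split(): tip(q,"side")
```

```text
14.2833 [ 0.4825 -0.0143  0.3079] axes
 [[-0.999 -0.035  0.011]
 [-0.035  0.999 -0.   ]
 [-0.011 -0.001 -1.   ]] [ 4.5  2.4 11. ] 0.148 [-1.840e-01 -2.200e-01  2.035e+00  2.000e-03  1.316e+00 -1.791e+00]
basket side [ 0.4944 -0.0135  0.0068] 0.88
basket_grip side [ 0.4842 -0.0093  0.1408] 0.96
```

View pics/side3.png

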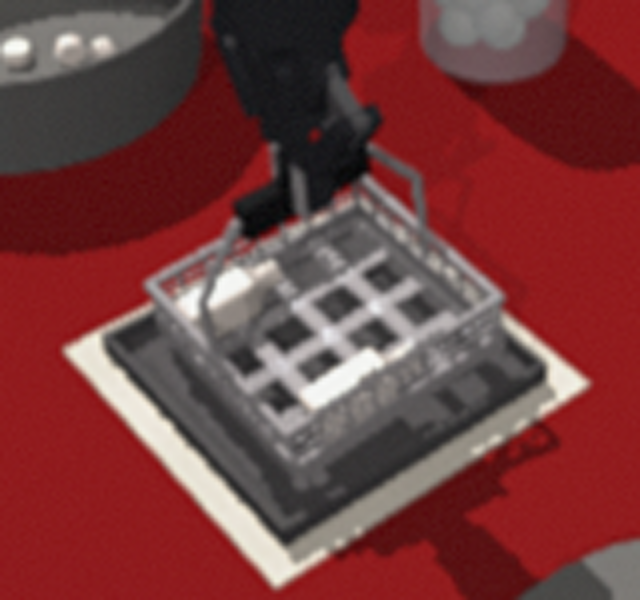

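The basket is in the tray, still pitched about 0.08 rad; both bottles are inside and its floor is clear. Releasing.

Call:
play_rows([
  {"offset": [0,0,-1],"twist": 0,"grip": 0.2},
  {"offset": [0,0,-1],"twist": 0,"grip": 0.25},
  {"offset": [0,0,-1],"twist": 0,"grip": 0.4},
  {"offset": [0,0,-1],"twist": 0,"grip": 0.7},
  {"offset": [0,0,-1],"twist": 0,"grip": 1},
])

```text
time: 14.85
tool_pos: [0.4798, -0.0143, 0.303]
tool_rot: [-0.001, -0.018, 1.0, 0.0]
contact_force: [-0.1, 0.7, -0.7]
gripper_width: 0.667
```

Call:
play_rows([
  {"offset": [0,0,-1],"twist": 0,"grip": 1},
  {"offset": [0,0,-1],"twist": 0,"grip": 1},
  {"offset": [0,0,-1],"twist": 0,"grip": 1},
  {"offset": [0,0,-1],"twist": 0,"grip": 1},
  {"offset": [0,0,-1],"twist": 0,"grip": 1},
])

```text
time: 15.27
tool_pos: [0.4801, -0.0143, 0.3047]
tool_rot: [-0.0, -0.018, 1.0, 0.0]
contact_force: [0.1, 0.2, -0.6]
gripper_width: 0.994
```

Call:
play_rows([
  {"offset": [0,0,-10],"twist": 0,"grip": 1},
  {"offset": [0,0,-30],"twist": 0,"grip": 1},
  {"offset": [0,0,-55],"twist": 0,"grip": 1},
  {"offset": [0,0,-80],"twist": 0,"grip": 1},
  {"offset": [0,0,-100],"twist": 0,"grip": 1},
])

```text
time: 15.68
tool_pos: [0.4801, -0.0143, 0.4076]
tool_rot: [0.001, -0.018, 1.0, -0.0]
contact_force: [0.9, -0.9, 0.1]
gripper_width: 1.0
```

Run:
```python
from h import *
st()
a=manip.grab_frame("side");b=manip.grab_frame("top")
cv2.imwrite("pics/side4.png",np.hstack([cv2.resize(b[195:305,225:335],(400,400),interpolation=2),cv2.resize(a[190:330,170:310],(400,400),interpolation=2)]))
for c in ("top","side"):
  for q in "basket basket_grip tray_in lid_knob lid".split(): tip(q,c)
```

```text
15.6833 [ 0.4801 -0.0143  0.4076] axes
 [[-0.999 -0.035  0.002]
 [-0.035  0.999 -0.   ]
 [-0.002 -0.001 -1.   ]] [ 0.9 -0.9  0.1] 1.0 [-0.185 -0.308  1.936  0.     1.511 -1.791]
basket top [ 0.4988 -0.0193  0.0085] 0.74
tray_in top [ 0.4914 -0.0164 -0.0013] 0.87
lid_knob top [ 0.496  -0.364   0.0401] 0.89
lid top [ 0.4894 -0.3598  0.0012] 0.76
basket side [ 0.4938 -0.012   0.0014] 0.8
basket_grip side [ 0.4953 -0.0083  0.1353] 0.57
tray_in side [ 0.4854 -0.0145  0.0018] 0.85
lid_knob side [ 0.494  -0.3567  0.0406] 0.97
lid side [ 4.919e-01 -3.576e-01 -4.000e-04] 0.86
```

View pics/side4.png

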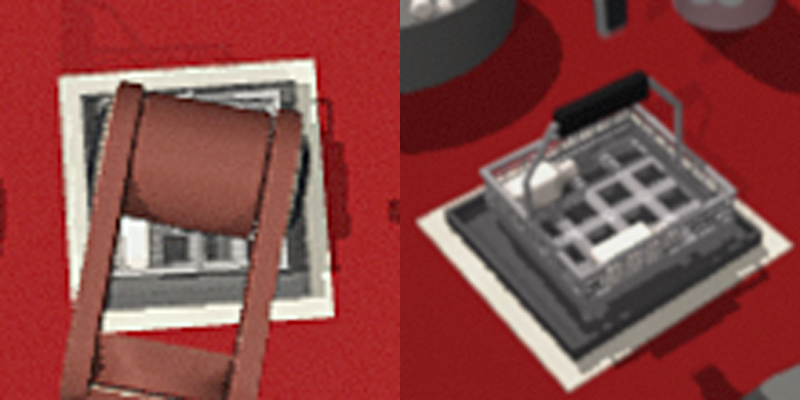

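The basket stands level in the tray near (.496,-.014), with both bottles in it. Next, the lid.

Call:
play_rows([
  {"offset": [0,-30,0],"twist": 0,"grip": 1},
  {"offset": [-1,-66,0],"twist": 0,"grip": 1},
  {"offset": [-1,-104,0],"twist": 0,"grip": 1},
  {"offset": [-1,-142,0],"twist": 0,"grip": 1},
  {"offset": [-2,-180,0],"twist": 0,"grip": 1},
])

```text
time: 16.7
tool_pos: [0.4881, -0.1957, 0.4046]
tool_rot: [0.0, -0.018, 1.0, 0.0]
contact_force: [1.1, 0.9, -0.1]
gripper_width: 0.995
```

Call:
play_rows([
  {"offset": [0,-38,0],"twist": 0,"grip": 1},
  {"offset": [0,-76,20],"twist": 0,"grip": 1},
  {"offset": [-1,-114,40],"twist": 0,"grip": 1},
  {"offset": [-1,-146,70],"twist": 0,"grip": 1},
  {"offset": [-1,-166,100],"twist": 0,"grip": 1},
])

```text
time: 17.12
tool_pos: [0.4954, -0.3631, 0.3055]
tool_rot: [0.002, -0.017, 1.0, -0.002]
contact_force: [0.3, -0.1, -0.7]
gripper_width: 1.003
```

Call:
play_rows([
  {"offset": [0,0,15],"twist": 0,"grip": 1},
  {"offset": [0,0,20],"twist": 0,"grip": 1},
  {"offset": [0,0,20],"twist": 0,"grip": 1},
])

```text
time: 17.37
tool_pos: [0.4946, -0.3596, 0.2822]
tool_rot: [-0.002, -0.017, 1.0, 0.002]
contact_force: [0.6, -0.1, 0.5]
gripper_width: 0.997
```

Run:
```python
from h import *
st(); tool([.495,-.360,.048])
a=manip.grab_frame("side");b=manip.grab_frame("top")
for c in ("top","side"):
  for q in "lid_knob lid tub_mouth".split(): tip(q,c)
```

```text
17.3667 [ 0.4946 -0.3596  0.2822] axes
 [[-0.999 -0.035 -0.003]
 [-0.035  0.999  0.003]
 [ 0.003  0.003 -1.   ]] [ 0.6 -0.1  0.5] 0.997 [-0.75   0.126  1.746  0.     1.274 -2.356]
tool offset [-1.1 -1.2 79.2]
lid_knob top [ 0.4973 -0.3617  0.0392] 0.8
lid top [ 0.4946 -0.3564  0.0026] 0.91
tub_mouth top [0.4774 0.3568 0.0915] 0.77
lid_knob side [ 0.4924 -0.357   0.0442] 0.56
lid side [ 0.491  -0.3607  0.0021] 0.8
tub_mouth side [0.4732 0.3629 0.0927] 0.87
```

Call:
play_rows([
  {"offset": [-1,0,25],"twist": 0,"grip": 1},
  {"offset": [-1,0,50],"twist": 0,"grip": 1},
  {"offset": [-1,0,72],"twist": 0,"grip": 1},
  {"offset": [-1,0,81],"twist": 0,"grip": 1},
  {"offset": [-1,0,81],"twist": 0,"grip": 1},
])

```text
time: 18.18
tool_pos: [0.4953, -0.359, 0.201]
tool_rot: [-0.002, -0.018, 1.0, 0.002]
contact_force: [-0.2, 0.6, 0.6]
gripper_width: 1.002
```

Call:
play_rows([
  {"offset": [0,0,0],"twist": 0,"grip": 0.4},
  {"offset": [0,0,0],"twist": 0,"grip": 0},
  {"offset": [0,0,0],"twist": 0,"grip": 0},
  {"offset": [0,0,0],"twist": 0,"grip": 0},
  {"offset": [0,0,0],"twist": 0,"grip": 0},
])

```text
time: 18.6
tool_pos: [0.4969, -0.3605, 0.2057]
tool_rot: [0.001, -0.018, 1.0, -0.001]
contact_force: [-1.0, -0.2, -0.9]
gripper_width: 0.356
```

Call:
play_rows([
  {"offset": [0,0,0],"twist": 0,"grip": 0},
  {"offset": [0,0,-5],"twist": 0,"grip": 0},
  {"offset": [0,0,-15],"twist": 0,"grip": 0},
  {"offset": [0,0,-30],"twist": 0,"grip": 0},
  {"offset": [0,0,-50],"twist": 0,"grip": 0},
])

```text
time: 19.02
tool_pos: [0.4954, -0.3592, 0.2525]
tool_rot: [-0.002, -0.018, 1.0, 0.002]
contact_force: [-1.1, -0.8, -2.4]
gripper_width: 0.357
```

Run:
```python
from h import *
st()
a=manip.grab_frame("side");b=manip.grab_frame("top")
for c in ("top","side"):
  for q in "lid_knob lid".split(): tip(q,c)
```

```text
19.0167 [ 0.4954 -0.3592  0.2525] axes
 [[-0.999 -0.035 -0.003]
 [-0.035  0.999  0.003]
 [ 0.003  0.003 -1.   ]] [-1.1 -0.8 -2.4] 0.357 [-0.749  0.161  1.762 -0.     1.223 -2.355]
lid_knob top [ 0.4945 -0.3627  0.0945] 0.96
lid top [ 0.4932 -0.3612  0.055 ] 0.83
lid_knob side [ 0.4892 -0.3579  0.09  ] 0.76
lid side [ 0.4912 -0.3617  0.0479] 0.56
```

The lid is held (opening 0.357, about 30 mm; weight 2.4 N). Carrying it high over the basket to the tub.

Call:
play_rows([
  {"offset": [0,0,-25],"twist": 0,"grip": 0},
  {"offset": [0,0,-60],"twist": 0,"grip": 0},
  {"offset": [0,2,-98],"twist": 0,"grip": 0},
  {"offset": [0,8,-132],"twist": 0,"grip": 0},
  {"offset": [0,20,-155],"twist": 0,"grip": 0},
])

```text
time: 19.73
tool_pos: [0.4956, -0.3406, 0.4113]
tool_rot: [0.001, -0.017, 1.0, -0.001]
contact_force: [0.5, 0.1, -1.2]
gripper_width: 0.356
```

Call:
play_rows([
  {"offset": [0,22,-6],"twist": 0,"grip": 0},
  {"offset": [0,50,-8],"twist": 0,"grip": 0},
  {"offset": [-1,82,-8],"twist": 0,"grip": 0},
  {"offset": [-1,116,-8],"twist": 0,"grip": 0},
  {"offset": [-1,150,-8],"twist": 0,"grip": 0},
])

```text
time: 20.15
tool_pos: [0.4908, -0.1887, 0.4149]
tool_rot: [-0.001, -0.017, 1.0, 0.001]
contact_force: [0.7, 0.5, -1.0]
gripper_width: 0.356
```

Call:
play_rows([
  {"offset": [0,36,0],"twist": 0,"grip": 0},
  {"offset": [0,72,0],"twist": 0,"grip": 0},
  {"offset": [-1,108,0],"twist": 0,"grip": 0},
  {"offset": [-2,144,0],"twist": 0,"grip": 0},
  {"offset": [-2,180,0],"twist": 0,"grip": 0},
])

```text
time: 20.57
tool_pos: [0.4863, -0.0084, 0.415]
tool_rot: [-0.001, -0.017, 1.0, 0.0]
contact_force: [0.8, 0.5, -0.8]
gripper_width: 0.357
```

Call:
play_rows([
  {"offset": [0,36,0],"twist": 0,"grip": 0},
  {"offset": [0,72,0],"twist": 0,"grip": 0},
  {"offset": [-1,108,0],"twist": 0,"grip": 0},
  {"offset": [-2,144,0],"twist": 0,"grip": 0},
  {"offset": [-2,180,0],"twist": 0,"grip": 0},
])

```text
time: 20.98
tool_pos: [0.482, 0.1716, 0.415]
tool_rot: [-0.001, -0.018, 1.0, -0.0]
contact_force: [1.0, -0.3, -1.2]
gripper_width: 0.355
```

Run:
```python
from h import *
st(); tool([.477,.361,.25])
```

```text
20.9833 [0.482  0.1716 0.415 ] axes
 [[-0.999 -0.035 -0.002]
 [-0.035  0.999 -0.001]
 [ 0.002 -0.    -1.   ]] [ 1.  -0.3 -1.2] 0.355 [ 0.197 -0.228  1.859 -0.     1.513 -1.409]
tool offset [ -2.1 189.5   9.9]
```

Call:
play_rows([
  {"offset": [0,36,0],"twist": 0,"grip": 0},
  {"offset": [-1,72,0],"twist": 0,"grip": 0},
  {"offset": [-1,106,0],"twist": 0,"grip": 0},
  {"offset": [-2,136,0],"twist": 0,"grip": 0},
  {"offset": [-2,160,10],"twist": 0,"grip": 0},
])

```text
time: 21.4
tool_pos: [0.4787, 0.3323, 0.407]
tool_rot: [0.001, -0.018, 1.0, 0.0]
contact_force: [0.1, -0.2, -0.8]
gripper_width: 0.357
```

Call:
play_rows([
  {"offset": [0,16,15],"twist": 0,"grip": 0},
  {"offset": [0,25,40],"twist": 0,"grip": 0},
  {"offset": [0,30,60],"twist": 0,"grip": 0},
  {"offset": [0,30,72],"twist": 0,"grip": 0},
  {"offset": [0,30,75],"twist": 0,"grip": 0},
])

```text
time: 21.82
tool_pos: [0.4767, 0.3594, 0.3268]
tool_rot: [-0.003, -0.018, 1.0, -0.002]
contact_force: [-1.3, 0.2, -2.1]
gripper_width: 0.358
```

Call:
play_rows([
  {"offset": [0,0,0],"twist": 0,"grip": 0},
  {"offset": [0,0,0],"twist": 0,"grip": 0},
])

```text
time: 21.98
tool_pos: [0.4783, 0.3595, 0.3323]
tool_rot: [0.0, -0.017, 1.0, 0.0]
contact_force: [0.0, -0.5, -1.2]
gripper_width: 0.357
```

Run:
```python
from h import *
st(); tool([.477,.361,.125])
a=manip.grab_frame("side");b=manip.grab_frame("top")
cv2.imwrite("pics/lid1.png",np.hstack([cv2.resize(b[180:320,80:220],(400,400),interpolation=2),cv2.resize(a[90:230,100:240],(400,400),interpolation=2)]))
for c in ("top","side"):
  for q in "lid_knob lid tub_mouth".split(): tip(q,c)
```

```text
21.9833 [0.4783 0.3595 0.3323] axes
 [[-0.999 -0.035  0.001]
 [-0.035  0.999  0.   ]
 [-0.001  0.    -1.   ]] [ 0.  -0.5 -1.2] 0.357 [ 0.52   0.044  1.745 -0.     1.352 -1.085]
tool offset [ 1.4  1.5 52.3]
lid_knob top [0.4773 0.3575 0.1682] 0.78
lid top [0.474  0.3617 0.13  ] 0.88
tub_mouth top [ 0.4821 -0.0713  0.0292] 0.3
lid_knob side [0.4776 0.3612 0.1677] 0.68
lid side [0.4748 0.3577 0.1241] 0.62
tub_mouth side [0.4745 0.3636 0.0899] 0.87
```

View pics/lid1.png

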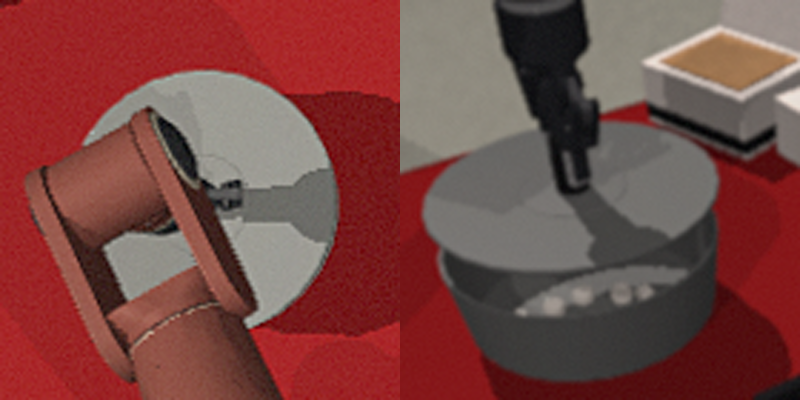

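The lid is level over the tub, centred within about 2 mm. Lowering.

Call:
play_rows([
  {"offset": [1,1,10],"twist": 0,"grip": 0},
  {"offset": [1,1,22],"twist": 0,"grip": 0},
  {"offset": [1,1,32],"twist": 0,"grip": 0},
  {"offset": [1,1,40],"twist": 0,"grip": 0},
  {"offset": [1,1,44],"twist": 0,"grip": 0},
])

```text
time: 22.8
tool_pos: [0.4761, 0.3604, 0.2847]
tool_rot: [-0.002, -0.018, 1.0, -0.001]
contact_force: [-0.9, 0.1, -1.2]
gripper_width: 0.357
```

Call:
play_rows([
  {"offset": [0,0,2],"twist": 0,"grip": 0},
  {"offset": [0,0,4],"twist": 0,"grip": 0},
  {"offset": [0,0,5],"twist": 0,"grip": 0},
  {"offset": [0,0,6],"twist": 0,"grip": 0},
  {"offset": [0,0,6],"twist": 0,"grip": 0},
])

```text
time: 23.22
tool_pos: [0.4771, 0.361, 0.2835]
tool_rot: [0.0, -0.018, 1.0, 0.0]
contact_force: [-4.2, -2.5, 5.0]
gripper_width: 0.357
```

Contact at the expected height. Releasing and backing off.

Call:
play_rows([
  {"offset": [0,0,0],"twist": 0,"grip": 0.45},
  {"offset": [0,0,0],"twist": 0,"grip": 0.6},
  {"offset": [0,0,0],"twist": 0,"grip": 1},
  {"offset": [0,0,0],"twist": 0,"grip": 1},
  {"offset": [0,0,0],"twist": 0,"grip": 1},
])

```text
time: 23.63
tool_pos: [0.4769, 0.3609, 0.2817]
tool_rot: [0.0, -0.018, 1.0, 0.0]
contact_force: [-0.1, -0.7, -0.2]
gripper_width: 0.984
```

Call:
play_rows([
  {"offset": [0,0,0],"twist": 0,"grip": 1},
  {"offset": [0,0,-20],"twist": 0,"grip": 1},
  {"offset": [0,0,-55],"twist": 0,"grip": 1},
  {"offset": [0,0,-90],"twist": 0,"grip": 1},
  {"offset": [0,0,-110],"twist": 0,"grip": 1},
])

```text
time: 24.05
tool_pos: [0.4773, 0.3611, 0.3961]
tool_rot: [0.002, -0.018, 1.0, 0.001]
contact_force: [1.2, 0.3, 0.4]
gripper_width: 0.999
```

Call:
play_rows([
  {"offset": [30,-30,0],"twist": 0,"grip": 1},
  {"offset": [30,-65,0],"twist": 0,"grip": 1},
  {"offset": [30,-100,0],"twist": 0,"grip": 1},
  {"offset": [30,-130,0],"twist": 0,"grip": 1},
  {"offset": [30,-140,0],"twist": 0,"grip": 1},
])

```text
time: 24.47
tool_pos: [0.4516, 0.2173, 0.3917]
tool_rot: [0.0, -0.016, 1.0, -0.001]
contact_force: [-0.0, -0.9, 1.1]
gripper_width: 0.999
```

Run:
```python
from h import *
st()
a=manip.grab_frame("side");b=manip.grab_frame("top")
cv2.imwrite("pics/end.png",np.hstack([cv2.resize(b[140:320,80:340],(400,277),interpolation=2),cv2.resize(a[90:330,100:320],(400,436),interpolation=2)[:277]]) if 0 else cv2.resize(a[100:340,90:410],(800,600),interpolation=2))
for c in ("top","side"):
  for q in "lid_knob lid tub_mouth basket tray_in jar dropper cassette".split(): tip(q,c)
  tip("bottle1_mid",c,2)
```

```text
24.4667 [0.4516 0.2173 0.3917] axes
 [[-0.999 -0.033  0.001]
 [-0.033  0.999 -0.001]
 [-0.    -0.001 -1.   ]] [-0.  -0.9  1.1] 0.999 [ 3.000e-01 -2.420e-01  1.909e+00 -1.000e-03  1.474e+00 -1.303e+00]
lid_knob top [0.4748 0.3559 0.1189] 0.82
lid top [0.4734 0.3604 0.0819] 0.7
basket top [ 0.5005 -0.0207  0.0062] 0.92
tray_in top [ 0.4892 -0.0159 -0.    ] 0.87
jar top [ 0.782   0.1965 -0.0025] 0.67
dropper top [ 0.7585 -0.1837 -0.0053] 0.63
cassette top [ 0.7341 -0.2898 -0.0025] 0.44
bottle1_mid top [ 0.4824 -0.0728  0.0274] 0.73
lid_knob side [0.4741 0.3651 0.1192] 0.66
lid side [0.4731 0.3566 0.0793] 0.77
basket side [ 0.4947 -0.0131  0.0007] 0.94
tray_in side [ 0.489  -0.0153  0.0007] 0.85
jar side [ 0.7728  0.1978 -0.0009] 0.66
dropper side [ 0.7542 -0.1793 -0.0016] 0.65
cassette side [ 0.7356 -0.2953 -0.0013] 0.7
bottle1_mid side [ 0.4801 -0.0672  0.0243] 0.54
```

View pics/end.png

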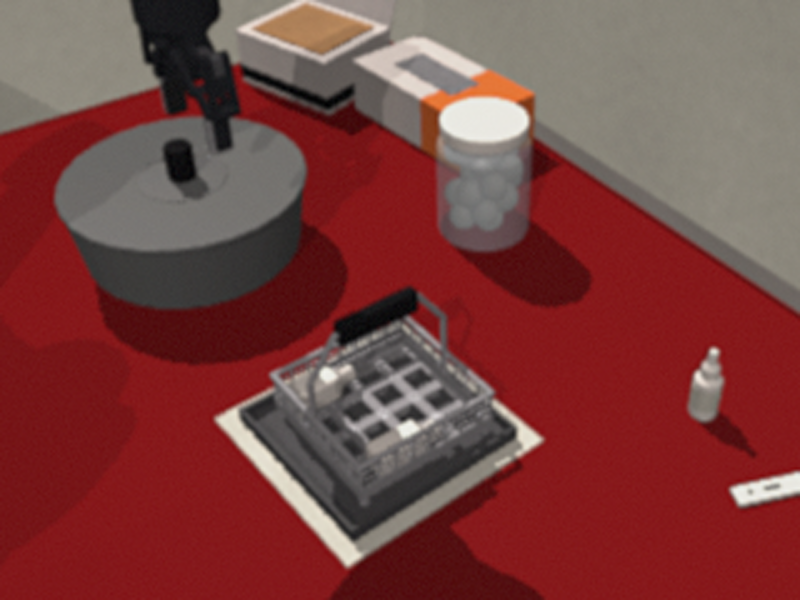

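The final view shows the lid seated at (180,185) and the basket level in the tray with both bottles. The bystanders are unmoved and the arm is clear, so I'm handing in.

```bash
python3 -c "
from plant import manip
print(manip.job_done())"
```

```text
the job is handed in; nothing more can be done
None
```

I carried the basket over the tub and shook it along x until the caps fell through. I then set it back in the tray, put the lid on the tub, and handed the job in at about 24.5 s. The hand-in gives no verdict, so the results below are my own checks.

- **Caps:** All six were found at separate positions on the tub floor before the basket left. The detector only ever reported one cap at a time there, so the count is from the pictures, combining two views.
- **Basket:** It stands level in the tray, with its centre about 6–12 mm from the tray's centre. Both bottles show inside in the last picture; at the end the detector gave a position only for the one on the −y side.
- **Lid:** It sits level at the rim. The knob is at z ≈ 0.119 m against 0.120 m expected, and within about 5 mm of the tub's centre.
- **Bystanders:** The jar, dropper bottle and cassette are where they started, within measurement noise. The arm is clear of everything.

**One irregularity:** the shaking pitched the basket by roughly 0.14 rad in the grip. Pressing it down did not level it fully, so it dropped the last few millimetres to level when I let go.

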